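# Find the rocking corner of a plinth's brass top and shim it firm

### The arm

A 6-joint arm with a two-finger parallel gripper is mounted at the origin on the work surface. World frame = base frame: x ahead of the robot, y to its left, z up, the work surface at z = 0. Lengths are in m, angles in rad, forces in N, time in s.
With the tool pointing down it reaches from about 0.375 to 0.9 m from the base axis. Payload 3.1 kg.
Tool frame: the origin (TCP) lies on the centre line of the jaws, within the pads' length; the fingertips stand robot.tip_reach ahead of it and the grasp point (between the pads) lies 8 mm behind it (robot.tip_reach is the distance from the TCP to the fingertips, in m); z points along the fingers, y is the line along which they close (so a half turn about z gives the same grasp; the last joint's range is limited). The gripper opens to 87 mm and grips with 3 to 60 N. Pads are 19 mm wide; open, the fingers measure 117 mm over their backs; the gripper's body (75 mm by 190 mm) begins 51 mm behind the grasp point.
Start: joints at [1.129, 0.527, 1.433, -0, 1.181, -0.178], TCP at [0.163, 0.603, 0.234] pointing down, gripper open.
Joint ranges: [-3.08, 3.08], [-0.75, 2.2], [0.22, 2.44], [-1.43, 4.57], [0, 2.65], [-2.85, 2.85]. Speed limits (rad/s): [2.79, 2.79, 3.14, 3.14, 3.14, 3.14].

### API

Orientations are given as a unit quaternion [x, y, z, w].
In Python, from rig import robot gives the robot as it stands.
- The arm moves only by the tool jog_arm, never from a script. Its argument "motion" is one flat list of numbers, 7 for each row, row after row: the shift along the tool's x, y, z scaled (see below), then the turn, a rotation vector about the tool's x, y, z scaled (see below), then the gripper's target within -1 to 1 (shut at 1, half-way at 0, fully open at -1). In form: [x, y, z, rx, ry, rz, hand, x, y, z, rx, ry, rz, hand, ...]. A call has 1 to 12 rows; each row shifts and turns the commanded pose from where the row before left it, along the tool's axes as they then stand; what a row does not reach is not made up. The controller multiplies each number of a shift by 4 cm and each number of a turn by 4 degrees. A row lasts 1/8 s, in which the tool goes at most 62.5 mm and 10.7 degrees, less where a joint would pass 70% of its speed; a pose out of reach is approached as far as the arm can. A call with a number of a shift or a turn outside -1 to 1 is refused whole. A call with a gripper value outside its range is refused whole. The fingers move at their own pace and stop on an object; "grip_force" is the grip in N (left out, the last holds). Time passes only in rows, so rows that do not move let the fingers close. It gives the time, the measured TCP pose, the force, the opening and the grip force at its end, in the units of the state.
- robot.get_obs(): the state, without advancing time (a new reading comes with each control period).
- robot.camera(name): name is "side" or "top"; returns the picture (420x560x3 uint8, blue, green, red); there is no depth.
- robot.calibration(name): a dict with "fx", "fy", "cx", "cy" (pixels), "dist_coeffs" ([k1, k2, p1, p2, k3] as OpenCV has them; the pictures are not rectified), "R" (3x3) and "t" (3): a world point X has camera coordinates R X + t. Camera axes: x right, y down, z forward; pixel columns grow to the right and rows downward; lengths in m; the calibration is good to about 2 mm. A picture is of the moment at which its call begins. calibration takes no time and is no camera call.
- robot.hand_in(): hands the job in; it is judged then, once.
The state is a dict: "time": time; "q": joint angles; "joint_velocities": joint speeds; "joint_torque": joint torques, N m; "position": TCP position; "tool_rot": TCP orientation; "ft_force": force on the tool from outside, world axes, zero at the start; "moment": the same for the moment, N m; "grip_width": finger opening in m; "grip_force": force on a finger pad.
Only numpy, scipy, OpenCV 4.12 (cv2) and the standard library are available. Lean on these libraries where they do the work, as an engineer would, in place of code of your own. Each camera call takes 0.05 s, during which the arm holds its last target. There are 200 camera calls.

### The job

The brass top plate of the display plinth rocks because one of the four corner posts under it is a little short. Press the plate's corners in turn with a closed fingertip, gently, to find the one that gives, then slide the orange tapered shim thin end first between that post and the plate until it is just snug, the plate level and still resting on the other posts, not jacked up, and let go of it. Finally press the shimmed corner and then the corner diagonally opposite, each firmly for a moment (about 6 N), to show that the plate no longer rocks; leave the shim in place and do not disturb the other things on the bench.

Things in the scene. Friction and masses are not known exactly. Their poses are not given: they have to be found in the camera images.
- plinth: unfinished display plinth, fixed: 180 mm square wooden board with brass sides (tops at 60 mm) and four square 30 mm wooden corner posts, centres at x, y = +-75 mm, outer faces flush with the board's edges. Origin: centre of its underside on the bench; x, y along its sides, z up. Three post tops are 72 mm above the bench, the fourth (any one, shown by no reading) 3 to 6 mm lower
- top_plate: loose flat brass plate 174 x 174 x 6 mm, 1.55 kg, on the posts, edges 3 mm inside their outer faces. Origin: centre of its underside; x, y along its edges (parallel to the plinth's at the start), z up. It rests level on the three full posts whichever is short. Pressed over the short post it tips with 3 to 4 N until it meets that post and swings back when let go; over the others it is firm
- corner1 (a point): point on the top face of the brass plate over the centre of the post at plate x = +75, y = +75 mm: where to press; over the short post it sinks by about 0.84 of that post's shortfall. Touch down slower than 10 mm/s: a faster touch on the stiff plate strikes with over 25 N
- corner2 (a point): point on the top face of the brass plate over the centre of the post at plate x = -75, y = +75 mm: where to press; over the short post it sinks by about 0.84 of that post's shortfall. Touch down slower than 10 mm/s: a faster touch on the stiff plate strikes with over 25 N
- corner3 (a point): point on the top face of the brass plate over the centre of the post at plate x = -75, y = -75 mm: where to press; over the short post it sinks by about 0.84 of that post's shortfall. Touch down slower than 10 mm/s: a faster touch on the stiff plate strikes with over 25 N
- corner4 (a point): point on the top face of the brass plate over the centre of the post at plate x = +75, y = -75 mm: where to press; over the short post it sinks by about 0.84 of that post's shortfall. Touch down slower than 10 mm/s: a faster touch on the stiff plate strikes with over 25 N
- shim: orange plastic tapered shim, 95 mm long (x), 22 mm wide (y), 18 g, flat on the bench: flat underside, top sloping evenly from 11 mm thick at the -x end to 1.5 mm at the +x end. Origin: centre of its underside, z up. Grip it across its width near the thick end. It goes in from either outer side of the corner, underside flat on the short post
- shim_tip (a point): middle of the shim's thin edge, 47.5 mm from its origin along its +x and 0.75 mm above the underside. Just snug in the gap, the shim resists a push with about 2 to 4 N; about 5 mm further the push is 7 N or more and the plate is jacked up off the neighbouring posts
- hammer: small hammer, 240 mm, bystander; origin near its middle
- screwdriver: screwdriver with red handle, 180 mm, bystander; origin near its middle
- bracket: loose turquoise pierced corner bracket, 90 x 80 x 5 mm, lying flat, bystander; origin near its middle
- glue_jar: closed jar with black cap, 52 mm across, 70 mm tall, bystander; origin under its centre
- offcut: brass offcut 110 x 28 x 5 mm, bystander; origin under its centre
- rivet_bowl: white bowl 76 mm across, 30 mm tall, bystander; origin under its centre
- brush: bench brush, 200 mm, bystander; origin near its middle

How it is judged:
By the outcome, as a careful person would: the job done as asked, in the order asked, and still so for the second after the job is handed in, with the robot touching nothing.
It also fails if it takes over 72 s, if anything falls off the work surface, if the arm or the gripper's body presses on something with over 40 N, if the wrist force passes 120 N, or if a joint passes its speed limit or range.

## Working session

There is one attempt and no reset: what is moved stays moved. The work goes in short steps, Python scripts to look and compute and a tool call to move; the robot and the scene stay as the last step left them, time stands still between calls to the robot, and variables do not carry over. Pictures are saved under pics/ and viewed, at most 10 in all, crops included, and the job is handed in when it is done.

Besides the shell and the picture viewer there is one more tool, called after ">>>" as name(argument=value, ...) on one line, values as JSON. jog_arm: Moves the arm, as the interface text tells. Shifts and turns lie within -1 to 1; 1 stands for 4 cm of shift or 4 degrees of turn. Its arguments: {"type":"object","properties":{"motion":{"type":"array","items":{"type":"number"}},"grip_force":{"type":"number"}},"required":["motion"]}

```bash
mkdir -p pics
python3 - <<'E'
from rig import robot
import cv2
for n in("top","side"):
    cv2.imwrite(f"pics/{n}0.png",robot.camera(n)); print(n,robot.calibration(n))
o=robot.get_obs();print(o, robot.tip_reach)
E
```

```text
top {'fx': 386.2115253300556, 'fy': 386.2115253300556, 'cx': 279.08197556368424, 'cy': 206.46383237036653, 'dist_coeffs': array([-0.06828986,  0.        ,  0.        ,  0.        ,  0.        ]), 'R': array([[-0.02779023, -0.99942997, -0.0191689 ],
       [-0.99168169,  0.02997563, -0.12517546],
       [ 0.1256787 ,  0.01553079, -0.99194942]]), 't': array([0.03640782, 0.59675334, 0.97500611])}
side {'fx': 394.35528025313926, 'fy': 394.35528025313926, 'cx': 282.89384089866354, 'cy': 213.59736723605093, 'dist_coeffs': array([0.01008891, 0.        , 0.        , 0.        , 0.        ]), 'R': array([[-0.99467607, -0.10247432, -0.01088675],
       [-0.05958148,  0.65807483, -0.75059148],
       [ 0.08408064, -0.74594673, -0.66067686]]), 't': array([0.602318  , 0.08498727, 1.00703313])}
{'time': 0.1, 'q': array([ 1.12848623e+00,  5.28358590e-01,  1.43372345e+00, -2.45321589e-05,
        1.18138027e+00, -1.78526319e-01]), 'joint_velocities': array([-0.00132655, -0.00254654, -0.00414839, -0.00039015,  0.00160757,
       -0.00040484]), 'joint_torque': array([ 2.15962723e-04, -4.40987027e+01, -1.77151483e+01,  6.34977221e-02,
        5.33646403e-02, -4.65143648e-05]), 'position': array([0.16269009, 0.60282677, 0.23269456]), 'tool_rot': array([ 1.31505148e-01,  9.91315047e-01, -8.93614825e-04, -2.74748795e-04]), 'ft_force': array([-0.83549288,  1.32163242,  0.34531037]), 'moment': array([-0.03358037,  0.00265549, -0.01182823]), 'grip_force': 0.0, 'grip_width': 0.08702623903067866} 0.011
```

View pics/top0.png

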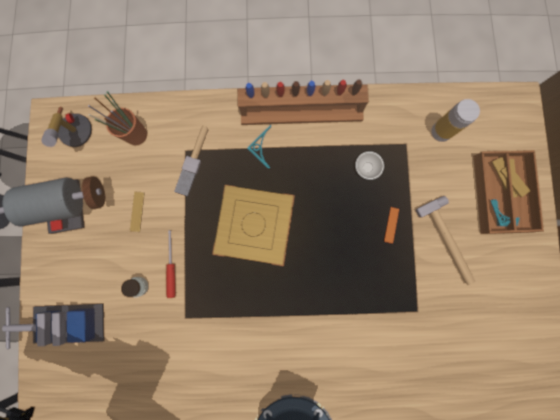

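View pics/side0.png

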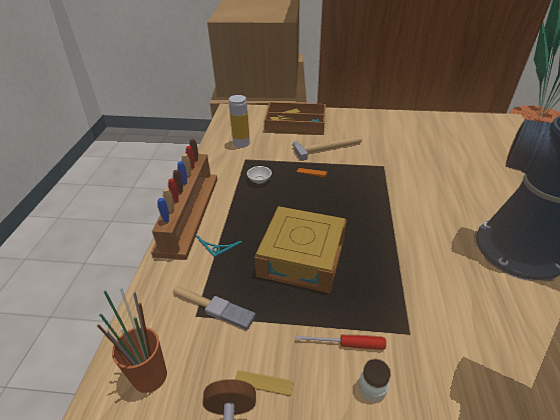

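The top view shows the plate with corners near (225,186), (294,194), (284,265), (214,256) and the shim running from (394,208) to (388,243). The side view shows the shim near (312,172). Next I'll segment both and zoom in.

```bash
cat > h.py <<'E'
import numpy as np,cv2
from rig import robot
def K(n):
    c=robot.calibration(n);return c,np.array([[c['fx'],0,c['cx']],[0,c['fy'],c['cy']],[0,0,1]])
def proj(n,X):
    c,k=K(n);return cv2.projectPoints(np.float64(X).reshape(-1,3),cv2.Rodrigues(c['R'])[0],c['t'],k,c['dist_coeffs'])[0].reshape(-1,2)
def back(n,uv,z):
    c,k=K(n);p=cv2.undistortPoints(np.float64(uv).reshape(-1,1,2),k,c['dist_coeffs']).reshape(-1,2)
    d=np.c_[p,np.ones(len(p))]@c['R'];o=-c['R'].T@c['t'];z=np.broadcast_to(z,len(p))
    return o+d*((z-o[2])/d[:,2])[:,None]
E
python3 - <<'E'
from h import *
T=cv2.imread('pics/top0.png');S=cv2.imread('pics/side0.png')
for n,I in(("top",T),("side",S)):
    h=cv2.cvtColor(I,cv2.COLOR_BGR2HSV)
    m=cv2.inRange(h,(3,150,120),(14,255,255))
    m[:, :]=m
    box=np.zeros_like(m)
    if n=="top": box[195:255,375:410]=1
    else: box[160:185,290:335]=1
    ys,xs=np.nonzero(m*box);r=cv2.minAreaRect(np.c_[xs,ys].astype(np.float32));b=cv2.boxPoints(r)
    print(n,"shim",b.round(1).tolist(),back(n,b,0.006).round(4).tolist(), back(n,[[xs.mean(),ys.mean()]],.004).round(4))
c=back("top",[[225,186],[294,194],[284,265],[214,256]],.078);print(c.round(4),c.mean(0), np.linalg.norm(np.roll(c,1,0)-c,axis=1))
z=lambda I,a,b,c,d,s:cv2.resize(I[a:b,c:d],(400,300),interpolation=cv2.INTER_CUBIC)
a=z(T,180,285,185,325,0);b=z(S,200,297,245,375,0);e=z(T,200,251,358,426,0);f=z(S,155,188,290,334,0)
cv2.imwrite('pics/z1.png',np.vstack([np.hstack([a,b]),np.hstack([e,f])]))
E
```

```text
top shim [[383.8999938964844, 241.1999969482422], [390.20001220703125, 206.6999969482422], [398.79998779296875, 208.1999969482422], [392.5, 242.8000030517578]] [[0.4993, -0.2582, 0.006], [0.592, -0.2809, 0.006], [0.587, -0.3041, 0.006], [0.4944, -0.2811, 0.006]] [[ 0.5429 -0.2815  0.004 ]]
side shim [[296.79998779296875, 171.5], [297.29998779296875, 167.3000030517578], [326.29998779296875, 170.89999389648438], [325.70001220703125, 175.10000610351562]] [[0.589, -0.2728, 0.006], [0.5891, -0.2962, 0.006], [0.4958, -0.2841, 0.006], [0.497, -0.2612, 0.006]] [[ 0.5429 -0.2817  0.004 ]]
[[ 0.6491  0.1546  0.078 ]
 [ 0.6231 -0.0201  0.078 ]
 [ 0.4462  0.0104  0.078 ]
 [ 0.4729  0.1841  0.078 ]] [0.54783135 0.08225351 0.078     ] [0.17862988 0.17666812 0.17945604 0.17582795]
```

View pics/z1.png

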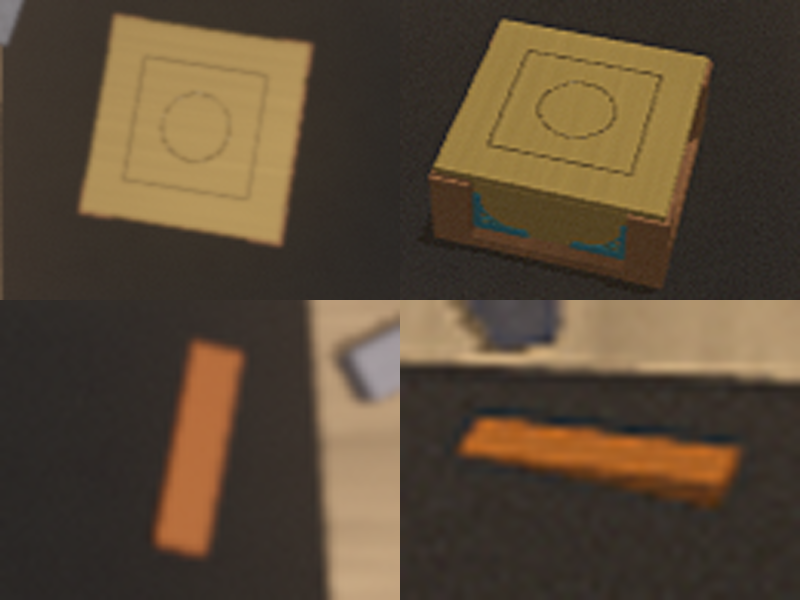

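The zooms show the shim's thick end nearer the robot (right end in the side view, world x≈0.497). The plate corners are at about (224.6,185), (294.6,195), (283.4,266) and (212.7,254.6). I'll write a helper that turns world targets into tool-axis units.

```bash
cat >> h.py <<'E'
from scipy.spatial.transform import Rotation as Ro
pc=back("top",[[224.6,185],[294.6,195],[283.4,265.8],[212.7,254.8]],.078)[:,:2]
C=pc.mean(0); u=(pc[1]-pc[2])+(pc[0]-pc[3]); v=(pc[0]-pc[1])+(pc[3]-pc[2])
yaw=(np.arctan2(u[1],u[0])+np.arctan2(v[1],v[0])-np.pi/2)/2
U=np.array([np.cos(yaw),np.sin(yaw)]);V=np.array([-U[1],U[0]])
corner={k:C+.075*(a*U+b*V) for k,(a,b) in dict(pp=(1,1),mp=(-1,1),mm=(-1,-1),pm=(1,-1)).items()}
def need(x,y,z,ydir=None):
    """units (4 cm, 4 deg) in tool axes to reach TCP x,y,z with tool y at angle ydir deg"""
    o=robot.get_obs();R=Ro.from_quat(o['tool_rot']);M=R.as_matrix()
    d=R.inv().apply(np.array([x,y,z])-o['position'])/.04
    a=np.degrees(np.arctan2(M[1,1],M[0,1]))
    r=0 if ydir is None else -(((ydir-a+180)%360)-180)/4
    print('shift',d.round(3),'rz',round(r,2),'ydir',a.round(2),'tilt',M[:,2].round(4))
def st():
    o=robot.get_obs();print(round(o['time'],2),o['position'].round(4),o['ft_force'].round(2),o['grip_width'].round(4))
E
python3 - <<'E'
from h import *
print(C,np.degrees(yaw),corner)
need(*corner['mp'],.1)
p=corner['mp'];
for k in ('pp','pm','mm'):
    q=corner[k]; a=np.radians(74.9);d=q-p
    print(k, (d@[np.cos(a+np.pi/2),np.sin(a+np.pi/2)]/.04).round(3),(d@[np.cos(a),np.sin(a)]/.04).round(3));p=q
E
```

```text
[0.54811949 0.08334036] -10.309310349371568 {'pp': array([0.63533084, 0.1437074 ]), 'mp': array([0.48775245, 0.17055172]), 'mm': array([0.46090813, 0.02297332]), 'pm': array([ 0.60848653, -0.00387099])}
shift [-10.664  -8.308   3.329] rz 0 ydir 74.89 tilt [-8.0e-04 -1.7e-03 -1.0e+00]
pp -3.737 0.313
pm -0.313 -3.737
mm 3.737 -0.313
```

>>> jog_arm(motion=[-0.8,-0.62,0,0,0,0,1,-0.8,-0.62,0,0,0,0,1,-0.8,-0.62,0,0,0,0,1,-0.8,-0.62,0,0,0,0,1,-0.8,-0.62,0,0,0,0,1,-0.8,-0.62,0,0,0,0,1,-0.8,-0.62,0,0,0,0,1,-0.8,-0.62,0,0,0,0,1,-0.8,-0.62,0.3,0,0,0,1,-0.8,-0.62,0.4,0,0,0,1,-0.8,-0.62,0.5,0,0,0,1,-0.8,-0.62,0.5,0,0,0,1], grip_force=20)

```text
time: 1.6
position: [0.4566, 0.2148, 0.1649]
tool_rot: [0.132, 0.991, 0.0, -0.0]
ft_force: [-0.2, 0.0, 0.6]
grip_width: 0.0005
grip_force: 0.0
```

>>> jog_arm(motion=[-0.5,-0.43,0.5,0,0,0,1,-0.5,-0.43,0.6,0,0,0,1,0,0,0.4,0,0,0,1,0,0,0.1,0,0,0,1,0,0,0,0,0,0,1])

```text
time: 2.22
position: [0.4853, 0.1725, 0.1015]
tool_rot: [0.131, 0.991, -0.0, -0.0]
ft_force: [1.5, 0.6, 0.1]
grip_width: -0.0
grip_force: 0.0
```

Run:
```python
from h import *
st();need(*corner['mp'],.091)
```

```text
Traceback (most recent call last):
  File "h.py", line 25, in st
    o=robot.get_obs();print(round(o['time'],2),o['position'].round(4),o['ft_force'].round(2),o['grip_width'].round(4))
                                                                                             ^^^^^^^^^^^^^^^^^^^^^
AttributeError: 'float' object has no attribute 'round'
```

>>> jog_arm(motion=[0.03,-0.03,0.1,0,0,0,1,0.02,-0.01,0.1,0,0,0,1,0,0,0.025,0,0,0,1,0,0,0.025,0,0,0,1,0,0,0.025,0,0,0,1,0,0,0.025,0,0,0,1,0,0,0,0,0,0,1])

```text
time: 3.1
position: [0.4834, 0.1713, 0.0895]
tool_rot: [0.132, 0.991, -0.0, -0.0]
ft_force: [0.1, -0.2, 0.3]
grip_width: 0.0004
grip_force: 0.0
```

>>> jog_arm(motion=[0,0,0.02,0,0,0,1,0,0,0,0,0,0,1])

```text
time: 3.35
position: [0.4834, 0.1713, 0.0894]
tool_rot: [0.131, 0.991, 0.0, 0.0]
ft_force: [-0.4, -0.6, 5.1]
grip_width: 0.0001
grip_force: 2.7
```

>>> jog_arm(motion=[0,0,0.02,0,0,0,1,0,0,0,0,0,0,1])

```text
time: 3.6
position: [0.4834, 0.1713, 0.0894]
tool_rot: [0.131, 0.991, 0.0, 0.0]
ft_force: [-2.1, 0.1, 10.9]
grip_width: 0.0007
grip_force: 5.7
```

>>> jog_arm(motion=[0,0,-0.25,0,0,0,1,-0.5,0.04,0,0,0,0,1,-0.7,0.06,0,0,0,0,1,-0.8,0.06,0,0,0,0,1,-0.8,0.06,0,0,0,0,1,-0.7,0.06,0,0,0,0,1,-0.35,0.04,0.1,0,0,0,1,0,0,0.05,0,0,0,1,0,0,0.025,0,0,0,1,0,0,0.02,0,0,0,1,0,0,0.02,0,0,0,1,0,0,0,0,0,0,1])

```text
time: 5.1
position: [0.635, 0.1437, 0.0895]
tool_rot: [0.131, 0.991, -0.0, -0.0]
ft_force: [-0.0, 0.5, 0.1]
grip_width: 0.0006
grip_force: 0.1
```

>>> jog_arm(motion=[0,0,0.02,0,0,0,1,0,0,0,0,0,0,1])

```text
time: 5.35
position: [0.6352, 0.1436, 0.0888]
tool_rot: [0.132, 0.991, 0.0, -0.0]
ft_force: [-1.7, 0.5, 2.5]
grip_width: 0.0004
grip_force: 1.1
```

>>> jog_arm(motion=[0,0,0.02,0,0,0,1,0,0,0,0,0,0,1])

```text
time: 5.6
position: [0.6353, 0.1436, 0.0878]
tool_rot: [0.132, 0.991, 0.0, -0.0]
ft_force: [-1.1, 0.8, 2.4]
grip_width: 0.0003
grip_force: 1.3
```

>>> jog_arm(motion=[0,0,0.02,0,0,0,1,0,0,0.02,0,0,0,1,0,0,0,0,0,0,1])

```text
time: 5.98
position: [0.6354, 0.1436, 0.0865]
tool_rot: [0.132, 0.991, 0.0, 0.0]
ft_force: [-2.7, 1.5, 4.6]
grip_width: 0.0007
grip_force: 2.3
```

>>> jog_arm(motion=[0,0,0.02,0,0,0,1,0,0,0,0,0,0,1])

```text
time: 6.22
position: [0.6353, 0.1436, 0.0863]
tool_rot: [0.131, 0.991, 0.0, 0.0]
ft_force: [-2.9, 1.0, 8.1]
grip_width: 0.0005
grip_force: 4.1
```

>>> jog_arm(motion=[0,0,0.02,0,0,0,1,0,0,0,0,0,0,1])

```text
time: 6.48
position: [0.6354, 0.1437, 0.0863]
tool_rot: [0.131, 0.991, 0.0, 0.0]
ft_force: [-4.0, 1.4, 11.4]
grip_width: 0.0006
grip_force: 5.8
```

The ++ corner gives: it sinks about 3 mm, so the post is about 3.6 mm short. The −+ corner was firm. Next is the shim.

>>> jog_arm(motion=[0,0,-0.4,0,0,0,1,0,-0.3,-0.6,0,0,0,0.5,0,-0.8,-0.2,0,0,0,0,0,-1,0,0,0,0,-0.2,0,-1,0,0,0,0,-0.2,0.1,-1,0,0,0,-0.1,-0.2,0.1,-1,0,0,0,-0.1,-0.2,0.1,-1,0,0,0,-0.13,-0.2,0.065,-1,0,0,0,0,-0.2,0,-1,0.3,0,0,0,-0.2,0,-1,0.5,0,0,0,-0.2,0,-0.77,0.7,0,0,0,-0.2], grip_force=20)

```text
time: 7.98
position: [0.5232, -0.238, 0.073]
tool_rot: [0.12, 0.993, -0.001, 0.002]
ft_force: [0.2, -0.6, -0.0]
grip_width: 0.0519
grip_force: 0.0
```

```bash
sed -i "s/o\['grip_width'\].round(4)/round(o['grip_width'],4)/" h.py
python3 - <<'E'
from h import *
st();need(.508,-.2724,.05,76.2)
cv2.imwrite('pics/a.png',np.vstack([cv2.resize(robot.camera('top')[170:280,340:440],(500,550),interpolation=2)]))
E
```

```text
7.97 [ 0.5232 -0.238   0.073 ] [ 0.25 -0.63 -0.01] 0.0519
shift [ 0.166 -0.924  0.575] rz -0.01 ydir 76.17 tilt [ 0.0033 -0.0031 -1.    ]
```

View pics/a.png

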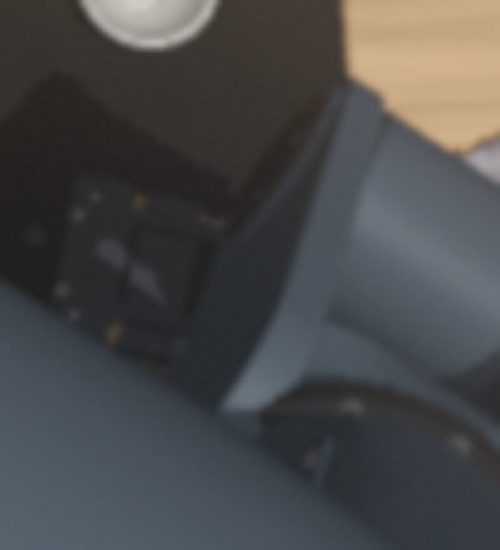

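The arm hides the shim from above, so I'll let the lag settle before descending.

>>> jog_arm(motion=[0,0,0,0,0,0,-0.2,0,0,0,0,0,0,-0.2])

```text
time: 8.28
position: [0.523, -0.2346, 0.0733]
tool_rot: [0.12, 0.993, -0.0, 0.001]
ft_force: [0.1, -0.4, -0.1]
grip_width: 0.0522
grip_force: 0.0
```

Run:
```python
from h import *
st();need(.508,-.2724,.013,76.2)
S=robot.camera('side');cv2.imwrite('pics/b.png',cv2.resize(S[110:210,240:380],(800,571),interpolation=2))
```

```text
8.28 [ 0.523  -0.2346  0.0733] [ 0.1  -0.36 -0.11] 0.0522
shift [ 0.142 -1.007  1.507] rz 0.01 ydir 76.24 tilt [ 1.e-03 -5.e-04 -1.e+00]
```

View pics/b.png

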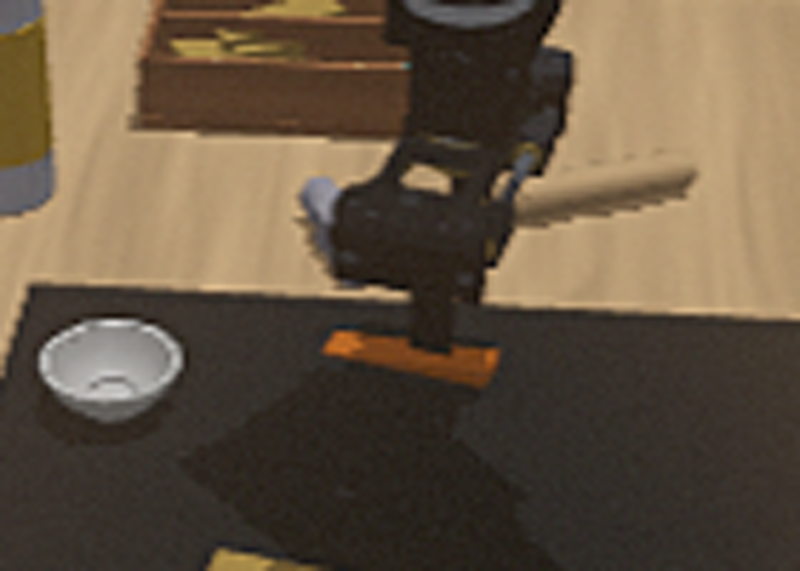

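The shim's thick end is at the right (crop 490,370) and its thin end at (330,345). The gripper is above it and needs about another 40 mm in −y.

>>> jog_arm(motion=[0.07,-0.5,0,0,0,0,-0.2,0.07,-0.5,0.2,0,0,0,-0.2,0,0,0.5,0,0,0,-0.2,0,0,0.5,0,0,0,-0.2,0,0,0.2,0,0,0,-0.2,0,0,0.1,0,0,0,-0.2,0,0,0,0,0,0,-0.2])

```text
time: 9.2
position: [0.5075, -0.2729, 0.0127]
tool_rot: [0.12, 0.993, -0.0, 0.0]
ft_force: [-0.4, 0.0, -0.3]
grip_width: 0.0524
grip_force: 0.0
```

Run:
```python
from h import *
st();need(.508,-.2724,.013,76.2)
S=robot.camera('side');cv2.imwrite('pics/c.png',cv2.resize(S[130:200,270:350],(640,560),interpolation=2))
```

```text
9.2 [ 0.5075 -0.2729  0.0127] [-0.36  0.03 -0.31] 0.0524
shift [-0.008  0.015 -0.009] rz -0.0 ydir 76.2 tilt [ 2.e-04 -2.e-04 -1.e+00]
```

View pics/c.png

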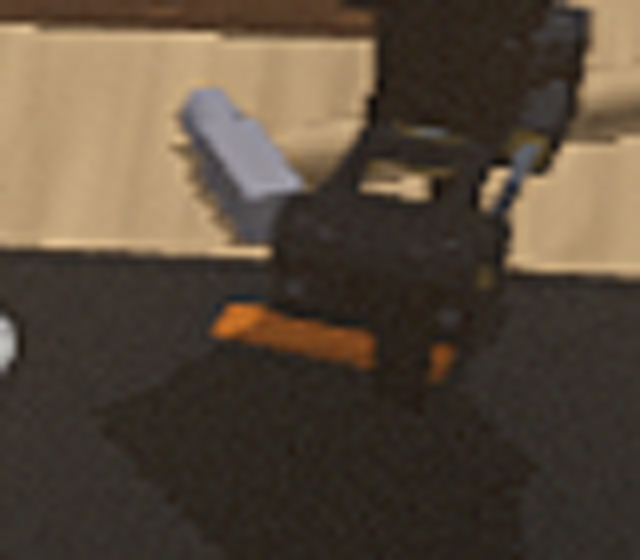

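>>> jog_arm(motion=[0,0,0,0,0,0,1,0,0,0,0,0,0,1,0,0,0,0,0,0,1,0,0,0,0,0,0,1,0,0,-0.2,0,0,0,1,0,0,-0.6,0,0,0,1,0,0,-0.8,0,0,0,1,0,0,-0.8,0,0,0,1,0,0.3,-0.6,0,0,0,1,0,0.6,-0.3,0,0,0,1,0,0.8,0,0,0,0,1,0,0.8,0,0,0,0,1], grip_force=25)

```text
time: 10.75
position: [0.5315, -0.1748, 0.1454]
tool_rot: [0.12, 0.993, -0.0, 0.001]
ft_force: [0.4, -0.2, -0.4]
grip_width: 0.0217
grip_force: 25.5
```

>>> jog_arm(motion=[0,0.8,0,0,0,0,1,0,0.8,0,0,0,0,1,0,0.8,0,0,0,0,1,0,0.8,0,0,0,0,1,0,0.8,0,0,0,0,1,-0.1,0.8,0,0,0,0,1,-0.1,0.8,0,0,0,0,1,-0.1,0.8,0,0,0,0,1,-0.1,0.8,0,0,0,0,1,0,0.8,0,0,0,0,1,0,0.8,0,0,0,0,1,0,0.8,0,0,0,0,1])

```text
time: 12.25
position: [0.6384, 0.1946, 0.145]
tool_rot: [0.12, 0.993, -0.0, 0.0]
ft_force: [0.2, -0.5, -0.7]
grip_width: 0.0216
grip_force: 25.5
```

>>> jog_arm(motion=[0,0.8,0,0,0,0,1,0,0.6,0,0,0,1,1,0,0,0,0,0,1,1,0,0,0,0,0,1,1,0,0,0,0,0,1,1,0,0,0,0,0,1,1,0,0,0,0,0,1,1,0,0,0,0,0,1,1,0,0,0,0,0,1,1,0,0,0,0,0,1,1,0,0,0,0,0,1,1,0,0,0,0,0,1,1])

```text
time: 13.75
position: [0.6515, 0.248, 0.1449]
tool_rot: [0.484, 0.875, -0.0, -0.0]
ft_force: [-0.2, -1.0, -0.6]
grip_width: 0.0215
grip_force: 25.5
```

>>> jog_arm(motion=[0,0,0,0,0,1,1,0,0,0,0,0,1,1,0,0,0,0,0,1,1,0,0,0,0,0,1,1,0,0,0,0,0,1,1,0,0,0,0,0,1,1,0,0,0,0,0,1,1,0,0,0,0,0,1,1,0,0,0,0,0,1,1,0,0,0,0,0,1,1,0,0,0,0,0,0.6,1,0,0,0,0,0,0,1])

```text
time: 15.25
position: [0.6516, 0.248, 0.1449]
tool_rot: [0.767, 0.642, -0.0, -0.0]
ft_force: [0.4, 0.0, -0.5]
grip_width: 0.0215
grip_force: 25.5
```

Run:
```python
from h import *
st()
p=C+.075*U+.1855*V;need(*p,.1114,np.degrees(yaw))
T=robot.camera('top');S=robot.camera('side')
for n,I in(("top",T),("side",S)):cv2.imwrite(f"pics/{n}1.png",I)
a=cv2.resize(T[160:280,140:300],(533,400),interpolation=2)
X=np.r_[p,.12];q=proj('side',X)[0].astype(int);print(q)
b=cv2.resize(S[170:300,200:373],(533,400),interpolation=2)
cv2.imwrite('pics/d.png',cv2.resize(np.hstack([a,b]),(800,300)))
```

```text
15.25 [0.6516 0.248  0.1449] [ 0.38  0.01 -0.45] 0.0215
shift [0.125 0.068 0.836] rz 0.04 ydir -10.16 tilt [-1.e-04 -0.e+00 -1.e+00]
[244 274]
```

View pics/d.png

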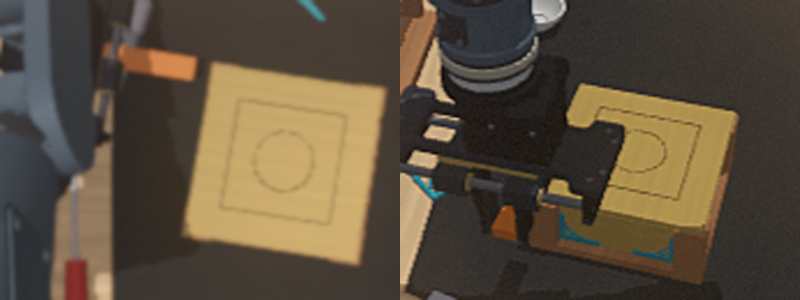

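The shim is held and points at the plate: its tip is at top pixel ≈(218,189), the plate corner at ≈(224,185). I'll work out the tip position and shim direction from the orange pixels.

Run:
```python
from h import *
T=cv2.imread('pics/top1.png');h=cv2.cvtColor(T,cv2.COLOR_BGR2HSV)
m=cv2.inRange(h,(5,150,100),(15,255,255));b=np.zeros_like(m);b[172:196,184:224]=1
ys,xs=np.nonzero(m*b);P=back('top',np.c_[xs,ys],.136)[:,:2]
o=robot.get_obs()['position'][:2]
r=(P-o); s=-(r@V); w=r@U   # along -V from TCP, across
print(len(xs),'s',s.min(),np.sort(s)[-12:].round(4))
for lo in np.arange(.03,.09,.01):
    k=(s>lo)&(s<lo+.01); print(round(lo,2),k.sum(),w[k].min().round(4),w[k].max().round(4),w[k].mean().round(4))
cc=(o-C);print('TCP in plate frame u,v',cc@U,cc@V)
```

```text
291 s 0.010005308941428993 [0.0837 0.0838 0.0841 0.0845 0.085  0.0853 0.0854 0.0857 0.0858 0.0861
 0.0865 0.0869]
0.03 37 -0.0101 0.0105 0.0002
0.04 41 -0.0111 0.0119 0.0004
0.05 44 -0.0124 0.0126 -0.0003
0.06 39 -0.0107 0.0116 0.0002
0.07 41 -0.0116 0.0113 -0.0002
0.08 27 -0.0102 0.0117 0.0007
TCP in plate frame u,v 0.07236441877914293 0.18052330264253924
```

>>> jog_arm(motion=[0.1,0.06,0.3,0,0,0,1,0,0,0.5,0,0,0,1,0,0,0.4,0,0,0,1,0,0,0.2,0,0,0,1,0,0,0.1,0,0,0,1,0,0,0.06,0,0,0,1,0,0,0,0,0,0,1,0,0,0,0,0,0,1])

```text
time: 16.35
position: [0.6552, 0.2516, 0.0828]
tool_rot: [0.767, 0.641, 0.0, 0.0]
ft_force: [0.8, 0.1, -0.5]
grip_width: 0.0217
grip_force: 25.5
```

```bash
cat >> h.py <<'E'
def ins():
    o=robot.get_obs();d=o['position'][:2]-C;f=o['ft_force']
    print('t',round(o['time'],2),'z',o['position'][2].round(4),'tip u',(d@U).round(4),'past edge mm',((.087-(d@V-.085))*1e3).round(2),'push F',(f[:2]@V).round(2),'side',(f[:2]@U).round(2),'fz',f[2].round(2))
E
python3 -c "
from h import *
ins()
S=robot.camera('side');cv2.imwrite('pics/e.png',cv2.resize(S[200:290,215:335],(800,600),interpolation=2))"
```

```text
t 16.35 z 0.0828 tip u 0.0753 past edge mm -12.69 push F 0.22 side 0.81 fz -0.45
```

View pics/e.png

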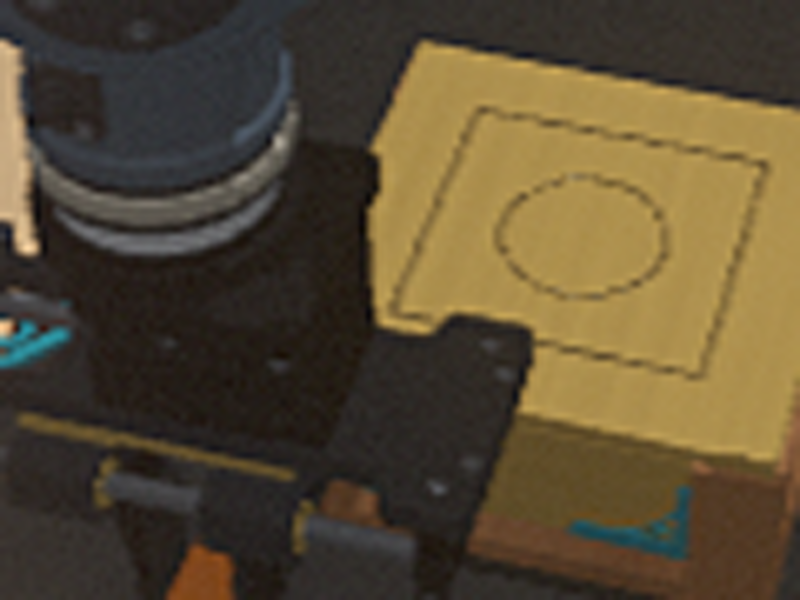

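The gripper hides the corner from the side camera (orange at crop (205,570)), so I'll insert by feel.

>>> jog_arm(motion=[0,0,0.01,0,0,0,1,-0.06,0,0,0,0,0,1,-0.06,0,0,0,0,0,1,-0.06,0,0,0,0,0,1,-0.06,0,0,0,0,0,1,-0.06,0,0,0,0,0,1,-0.06,0,0,0,0,0,1,0,0,0,0,0,0,1])

```text
time: 17.4
position: [0.6523, 0.2371, 0.0818]
tool_rot: [0.767, 0.641, -0.0, -0.0]
ft_force: [-0.3, 0.4, -0.8]
grip_width: 0.0215
grip_force: 25.5
```

```bash
python3 -c "
from h import *
ins()"
```

```text
t 17.4 z 0.0818 tip u 0.075 past edge mm 2.05 push F 0.38 side -0.39 fz -0.8
```

>>> jog_arm(motion=[-0.06,0,0,0,0,0,1,-0.06,0,0,0,0,0,1,-0.06,0,0,0,0,0,1,0,0,0,0,0,0,1])

```text
time: 17.9
position: [0.651, 0.23, 0.0818]
tool_rot: [0.767, 0.641, -0.0, -0.0]
ft_force: [0.3, 0.0, 0.8]
grip_width: 0.022
grip_force: 25.5
```

```bash
python3 -c "
from h import *
ins()"
```

```text
t 17.9 z 0.0818 tip u 0.075 past edge mm 9.27 push F 0.09 side 0.27 fz 0.8
```

>>> jog_arm(motion=[0,0,0.008,0,0,0,1,0,0,0,0,0,0,1])

```text
time: 18.15
position: [0.651, 0.2303, 0.0814]
tool_rot: [0.767, 0.642, 0.0, 0.0]
ft_force: [1.3, -0.1, -0.5]
grip_width: 0.0217
grip_force: 25.5
```

>>> jog_arm(motion=[0,0,0.008,0,0,0,1,0,0,0,0,0,0,1])

```text
time: 18.4
position: [0.651, 0.2303, 0.0811]
tool_rot: [0.767, 0.642, -0.0, -0.0]
ft_force: [0.2, -1.0, -0.8]
grip_width: 0.0214
grip_force: 25.5
```

>>> jog_arm(motion=[0,0,0.008,0,0,0,1,0,0,0,0,0,0,1])

```text
time: 18.65
position: [0.651, 0.2303, 0.0808]
tool_rot: [0.767, 0.641, 0.0, 0.0]
ft_force: [0.1, 0.1, 0.4]
grip_width: 0.0219
grip_force: 25.0
```

>>> jog_arm(motion=[0,0,0.008,0,0,0,1,0,0,0,0,0,0,1])

```text
time: 18.9
position: [0.6511, 0.2303, 0.0806]
tool_rot: [0.767, 0.641, 0.0, 0.0]
ft_force: [0.6, 0.1, 1.1]
grip_width: 0.0215
grip_force: 25.0
```

>>> jog_arm(motion=[0,0,0.008,0,0,0,1,0,0,0,0,0,0,1])

```text
time: 19.15
position: [0.6511, 0.2304, 0.0803]
tool_rot: [0.767, 0.642, 0.0, 0.0]
ft_force: [0.2, 0.8, 0.6]
grip_width: 0.0215
grip_force: 25.0
```

```bash
python3 -c "
from h import *
ins()"
```

```text
t 19.15 z 0.0803 tip u 0.075 past edge mm 8.91 push F 0.81 side 0.01 fz 0.56
```

>>> jog_arm(motion=[0,0,-0.01,0,0,0,1,-0.05,0,0,0,0,0,1,-0.05,0,0,0,0,0,1,-0.05,0,0,0,0,0,1,-0.05,0,0,0,0,0,1,0,0,0,0,0,0,1])

```text
time: 19.9
position: [0.6496, 0.222, 0.0806]
tool_rot: [0.767, 0.641, -0.0, 0.0]
ft_force: [-1.8, -1.3, 0.1]
grip_width: 0.0216
grip_force: 25.0
```

```bash
python3 -c "
from h import *
ins()"
```

```text
t 19.9 z 0.0806 tip u 0.075 past edge mm 17.46 push F -1.59 side -1.52 fz 0.12
```

>>> jog_arm(motion=[-0.03,0,0,0,0,0,1,-0.02,0,0,0,0,0,1,0,0,0,0,0,0,1])

```text
time: 20.27
position: [0.6493, 0.2204, 0.0806]
tool_rot: [0.767, 0.642, 0.0, 0.0]
ft_force: [0.5, 0.6, 1.8]
grip_width: 0.0219
grip_force: 25.0
```

```bash
python3 -c "
from h import *
ins()"
```

```text
t 20.27 z 0.0806 tip u 0.075 past edge mm 19.06 push F 0.68 side 0.41 fz 1.79
```

>>> jog_arm(motion=[-0.025,0,0,0,0,0,1,0,0,0,0,0,0,1])

```text
time: 20.52
position: [0.6491, 0.2194, 0.0806]
tool_rot: [0.767, 0.641, -0.0, 0.0]
ft_force: [-1.0, 0.4, 2.2]
grip_width: 0.0221
grip_force: 25.0
```

```bash
python3 -c "
from h import *
ins()"
```

```text
t 20.52 z 0.0806 tip u 0.075 past edge mm 20.1 push F 0.19 side -1.09 fz 2.25
```

>>> jog_arm(motion=[-0.025,0,0,0,0,0,1,0,0,0,0,0,0,1])

```text
time: 20.78
position: [0.6489, 0.2184, 0.0806]
tool_rot: [0.767, 0.641, 0.0, 0.0]
ft_force: [0.2, 0.6, 0.4]
grip_width: 0.0216
grip_force: 25.0
```

```bash
python3 -c "
from h import *
ins()"
```

```text
t 20.77 z 0.0806 tip u 0.075 past edge mm 21.05 push F 0.59 side 0.1 fz 0.4
```

>>> jog_arm(motion=[-0.025,0,0,0,0,0,1,0,0,0,0,0,0,1])

```text
time: 21.02
position: [0.6488, 0.2178, 0.0806]
tool_rot: [0.767, 0.641, 0.0, -0.0]
ft_force: [0.1, 1.8, 1.5]
grip_width: 0.0214
grip_force: 25.0
```

>>> jog_arm(motion=[-0.025,0,0,0,0,0,1,0,0,0,0,0,0,1])

```text
time: 21.28
position: [0.6488, 0.2172, 0.0807]
tool_rot: [0.767, 0.641, 0.001, -0.0]
ft_force: [1.9, 4.2, 1.7]
grip_width: 0.0217
grip_force: 25.0
```

```bash
python3 -c "
from h import *
ins()"
```

```text
t 21.27 z 0.0807 tip u 0.0751 past edge mm 22.3 push F 4.47 side 1.08 fz 1.66
```

>>> jog_arm(motion=[0,0,0,0,0,0,1,0,0,0,0,0,0,1])

```text
time: 21.52
position: [0.6488, 0.2171, 0.0807]
tool_rot: [0.767, 0.641, 0.001, -0.0]
ft_force: [0.7, 4.0, 1.0]
grip_width: 0.0221
grip_force: 25.0
```

```bash
python3 -c "
from h import *
ins()"
```

```text
t 21.52 z 0.0807 tip u 0.0751 past edge mm 22.39 push F 4.1 side -0.05 fz 0.99
```

Snug at about 4 N, 22 mm past the plate edge, which matches the 3.65 mm gap estimated from the press. Releasing.

>>> jog_arm(motion=[0,0,0,0,0,0,0.3,0,0,0,0,0,0,0.1,0,0,0,0,0,0,0,0,0,0,0,0,0,0,0,0,-0.2,0,0,0,0,0,0,-0.5,0,0,0,0,0,0,-0.5,0,0,0,0,0,0,-0.3,0,0,0,0.5,0,0,0,0,0,0,1,0,0,0,0,0,0,1])

```text
time: 22.78
position: [0.6481, 0.2164, 0.1403]
tool_rot: [0.767, 0.642, -0.0, -0.0]
ft_force: [-0.0, -0.1, -0.5]
grip_width: 0.0214
grip_force: 0.0
```

Run:
```python
from h import *
st();need(*corner['pp'],.095)
T=robot.camera('top');S=robot.camera('side');cv2.imwrite('pics/top2.png',T)
a=cv2.resize(T[160:280,140:300],(533,400),interpolation=2);b=cv2.resize(S[190:320,200:373],(533,400),interpolation=2)
cv2.imwrite('pics/f.png',cv2.resize(np.hstack([a,b]),(800,300)))
```

```text
22.77 [0.6481 0.2164 0.1403] [-0.03 -0.15 -0.5 ] 0.0214
shift [-1.845  0.009  1.132] rz 0 ydir -10.19 tilt [-9.e-04 -2.e-04 -1.e+00]
```

View pics/f.png

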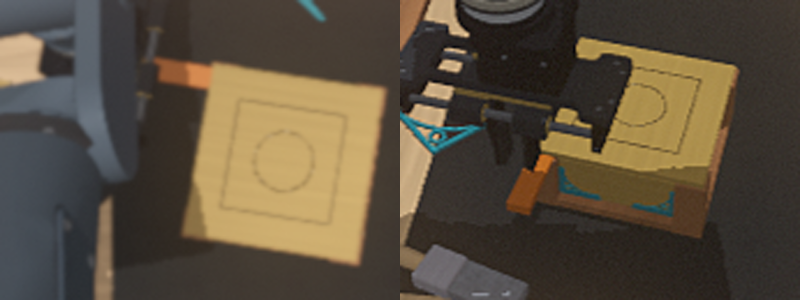

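The shim stays in the gap, orange at crop (185,72) in top and (530,185) in side, with the plate level. Next I'll press the shimmed corner.

>>> jog_arm(motion=[-0.4,0,0,0,0,0,1,-0.6,0,0,0,0,0,1,-0.6,0,0.2,0,0,0,1,-0.245,0,0.4,0,0,0,1,0,0,0.35,0,0,0,1,0,0,0.18,0,0,0,1,0,0,0.05,0,0,0,1,0,0,0.025,0,0,0,1,0,0,0.025,0,0,0,1,0,0,0,0,0,0,1])

```text
time: 24.12
position: [0.6357, 0.1441, 0.0917]
tool_rot: [0.767, 0.642, 0.0, 0.0]
ft_force: [0.4, -0.9, -0.3]
grip_width: 0.0003
grip_force: 0.0
```

>>> jog_arm(motion=[0,0,0.02,0,0,0,1,0,0,0,0,0,0,1])

```text
time: 24.38
position: [0.6355, 0.1438, 0.0906]
tool_rot: [0.767, 0.641, 0.0, 0.0]
ft_force: [-0.4, 0.4, 0.4]
grip_width: 0.0007
grip_force: 0.0
```

>>> jog_arm(motion=[0,0,0.01,0,0,0,1,0,0,0,0,0,0,1])

```text
time: 24.62
position: [0.6354, 0.1438, 0.0901]
tool_rot: [0.767, 0.641, -0.0, -0.0]
ft_force: [0.0, -0.1, -0.3]
grip_width: 0.0006
grip_force: 0.0
```

>>> jog_arm(motion=[0,0,0.015,0,0,0,1,0,0,0.01,0,0,0,1,0,0,0,0,0,0,1])

```text
time: 25.0
position: [0.6355, 0.1438, 0.0895]
tool_rot: [0.767, 0.641, 0.0, 0.0]
ft_force: [-0.2, 0.3, 1.9]
grip_width: 0.0002
grip_force: 1.4
```

>>> jog_arm(motion=[0,0,0.015,0,0,0,1,0,0,0,0,0,0,1])

```text
time: 25.25
position: [0.6355, 0.1438, 0.0894]
tool_rot: [0.767, 0.642, 0.0, 0.0]
ft_force: [-2.1, -0.8, 5.6]
grip_width: 0.0002
grip_force: 3.0
```

>>> jog_arm(motion=[0,0,0.01,0,0,0,1,0,0,0,0,0,0,1])

```text
time: 25.5
position: [0.6356, 0.1438, 0.0894]
tool_rot: [0.767, 0.642, 0.0, 0.0]
ft_force: [-2.1, -0.1, 7.6]
grip_width: 0.0002
grip_force: 3.8
```

Firm at 7 N, at the level height. I'll hold briefly, then move to the opposite corner.

>>> jog_arm(motion=[0,0,0,0,0,0,1,0,0,0,0,0,0,1,0,0,0,0,0,0,1,0,0,0,0,0,0,1,0,0,-0.1,0,0,0,1,0,0,-0.2,0,0,0,1,-0.4,-0.4,0,0,0,0,1,-0.6,-0.6,0,0,0,0,1,-0.6,-0.6,0,0,0,0,1,-0.6,-0.6,0,0,0,0,1,-0.6,-0.6,0,0,0,0,1,-0.6,-0.6,0,0,0,0,1])

```text
time: 27.0
position: [0.4771, 0.0335, 0.1005]
tool_rot: [0.767, 0.642, 0.0, 0.0]
ft_force: [0.3, 0.0, 1.0]
grip_width: 0.0003
grip_force: 0.0
```

>>> jog_arm(motion=[-0.35,-0.35,0,0,0,0,1,0,0,0.1,0,0,0,1,0,0,0.08,0,0,0,1,0,0,0.025,0,0,0,1,0,0,0,0,0,0,1])

```text
time: 27.62
position: [0.4619, 0.0231, 0.0917]
tool_rot: [0.767, 0.642, 0.0, 0.0]
ft_force: [-0.2, 0.3, -0.2]
grip_width: 0.0005
grip_force: 0.0
```

```bash
python3 -c "
from h import *
st();need(*corner['mm'],.0895)"
```

```text
27.62 [0.4619 0.0231 0.0917] [-0.19  0.25 -0.18] 0.0005
shift [-0.008 -0.023  0.056] rz 0 ydir -10.15 tilt [ 2.e-04 -0.e+00 -1.e+00]
```

>>> jog_arm(motion=[0,0,0.02,0,0,0,1,0,0,0.02,0,0,0,1,0,0,0.015,0,0,0,1,0,0,0,0,0,0,1])

```text
time: 28.12
position: [0.4613, 0.0228, 0.0897]
tool_rot: [0.767, 0.641, -0.0, -0.0]
ft_force: [-0.4, 0.1, 0.4]
grip_width: 0.0004
grip_force: 0.0
```

>>> jog_arm(motion=[0,0,0.015,0,0,0,1,0,0,0,0,0,0,1])

```text
time: 28.38
position: [0.4613, 0.0228, 0.0894]
tool_rot: [0.767, 0.641, 0.0, 0.0]
ft_force: [-0.7, 0.0, 2.4]
grip_width: 0.0001
grip_force: 1.7
```

>>> jog_arm(motion=[0,0,0.01,0,0,0,1,0,0,0,0,0,0,1])

```text
time: 28.62
position: [0.4614, 0.0227, 0.0894]
tool_rot: [0.767, 0.641, 0.0, 0.0]
ft_force: [-0.9, 0.2, 7.6]
grip_width: 0.0007
grip_force: 3.9
```

>>> jog_arm(motion=[0,0,0,0,0,0,1,0,0,0,0,0,0,1,0,0,0,0,0,0,1,0,0,0,0,0,0,1,0,0,0,0,0,0,1])

```text
time: 29.25
position: [0.4613, 0.0227, 0.0894]
tool_rot: [0.767, 0.641, 0.0, 0.0]
ft_force: [-1.8, 1.0, 7.0]
grip_width: 0.0007
grip_force: 3.8
```

>>> jog_arm(motion=[0,0,-0.1,0,0,0,1,0,0,-0.3,0,0,0,1,0,0,-0.8,0,0,0,1,0,0,-0.8,0,0,0,1,0,0,-0.8,0,0,0,1,-0.5,0,-0.4,0,0,0,1,-0.7,0,0,0,0,0,1,-0.7,0,0,0,0,0,1,-0.7,0,0,0,0,0,1,-0.4,0,0,0,0,0,1,0,0,0,0,0,0,1,0,0,0,0,0,0,1])

```text
time: 30.75
position: [0.4399, -0.0946, 0.2168]
tool_rot: [0.767, 0.642, 0.0, -0.0]
ft_force: [0.0, -0.0, 0.4]
grip_width: 0.0005
grip_force: 0.0
```

Run:
```python
from h import *
st()
T=robot.camera('top');S=robot.camera('side')
a=cv2.resize(T[140:275,130:310],(533,400),interpolation=2);b=cv2.resize(S[190:320,200:373],(533,400),interpolation=2)
cv2.imwrite('pics/g.png',cv2.resize(np.hstack([a,b]),(800,300)))
```

```text
30.75 [ 0.4399 -0.0946  0.2168] [ 0.04 -0.04  0.36] 0.0005
```

View pics/g.png

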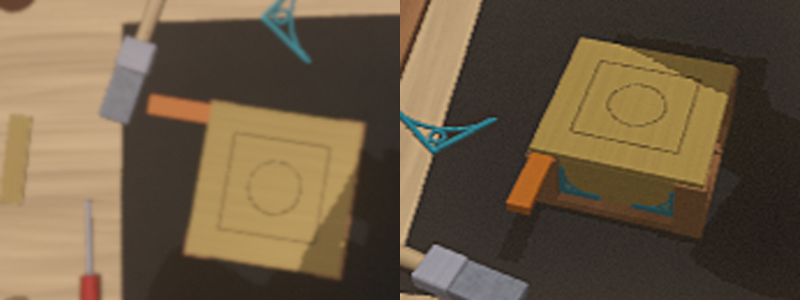

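The shim sits straight in the gap (top crop (180,108), side crop (530,183)), the plate is level and the bystanders haven't moved.

```bash
python3 -c "
from rig import robot
print(robot.hand_in())"
```

```text
the job is handed in; nothing more can be done
None
```

The shim is in snug (about 4 N) under the short post at the far-left corner seen from the robot, released and left there; that corner and the one diagonally opposite both held firm under about 7 N with the plate level, and the job is handed in at about 31 s (I pressed only two corners before finding the one that gave).

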